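Load a slide holder under the stage clip

ROBOT

A 7-joint arm with a two-finger parallel gripper is mounted at the origin on the work surface. World frame = base frame: x ahead of the robot, y to its left, z up, the work surface at z = 0. Lengths are in m, angles in rad, forces in N, time in s.
With the tool pointing down it reaches from about 0.4 to 0.85 m from the base axis. Payload 10.4 kg.
Tool frame: the origin (TCP) lies at the centre of the arm's flange, where the gripper is bolted on; the fingertips stand 173 mm ahead of it and the grasp point (between the pads) lies 155 mm ahead of it; z points along the fingers, y is the line along which they close (so a half turn about z gives the same grasp; the last joint's range is limited). The gripper opens to 85 mm and grips with 20 to 120 N. Pads are 22 mm wide; open, the fingers measure 114 mm over their backs; the gripper's body (76 mm by 85 mm) begins 54 mm behind the grasp point. The pads swing forward as they close: fully open they stand 13 mm farther back than shut.
Start: joints at [1.286, 0.332, -0.065, 1.46, 0.022, 1.35, -0.088], TCP at [0.162, -0.604, 0.405] pointing down, gripper open.
Joint ranges: [-2.6, 2.6], [-0.5, 2.12], [-1.47, 1.34], [0.16, 2.42], [-1.27, 4.41], [0.06, 2.06], [-2.6, 2.6]. Speed limits (rad/s): [2.22, 2.22, 2.79, 2.79, 3.14, 3.14, 3.14].

INTERFACE

Orientations are given as a unit quaternion [x, y, z, w].
In Python, from workcell import manip, viewer, finder gives the robot as it stands.
- The arm moves only by the tool arm_command, never from a script. Its argument "plan" is a list of rows, each an object with "dp": the shift along the tool's x, y, z in mm, a list of three; "spin": the turn about the tool's z in rad. A call has 1 to 5 rows; each row shifts and turns the commanded pose from where the row before left it, along the tool's axes as they then stand; what a row does not reach is not made up. A row lasts 1/10 s, in which the tool goes at most 50 mm and 8.59 degrees, less where a joint would pass 70% of its speed; a pose out of reach is approached as far as the arm can. A call is refused whole if a number of a shift passes 50 or a number of a turn 0.15, either way. A call with a gripper value outside its range is refused whole. "grip" is the closure, from -1 (fully open) to 1 (shut), set as the call begins (left out, the last holds). The fingers move at their own pace and stop on an object; "newtons" is the grip in N (left out, the last holds). Time passes only in rows, so rows that do not move let the fingers close. It gives the time, the measured TCP pose, the force, the opening and the grip force at its end, in the units of the state.
- manip.get_obs(): the state, without advancing time (a new reading comes with each control period).
- viewer.camera(name): name is "scene" or "top"; returns the picture (400x640x3 uint8, blue, green, red); there is no depth.
- viewer.camera_params(name): a dict with "vertical_fov" (degrees; the focal length in pixels is half the picture's height over the tangent of half this angle, whatever the lens; pixels are square), "cx", "cy" (the principal point, pixels), "R" (3x3) and "t" (3): a world point X has camera coordinates R X + t. Camera axes: x right, y down, z forward; pixel columns grow to the right and rows downward; lengths in m; the calibration is good to about 2 mm. A picture is of the moment at which its call begins. camera_params takes no time and is no camera call.
- manip.hand_in(): hands the job in; it is judged then, once.
Trained networks look in the newest picture that a camera, given by its name, has taken for a name from the list of things; names that differ only in an ending like _2 or _b are one class to them, and where a whole thing is asked for, a point or a joint stands for the part that bears it (a point fixed in the world has none). Each returns a list of dicts, best first, with "score" (0 to 1); they miss things now and then, are a little off and sometimes report something else, mostly with a low value. They report only what shows in the picture. A call takes as long as a camera call. They do not tell look-alikes from the thing itself.
- finder.find_in(camera, thing): "position" ([x, y, z] in m, in world coordinates, good to about 4 mm: the middle of the surface that is visible of it).
The state is a dict: "clock": time; "joint_pos": joint angles; "joint_velocities": joint speeds; "tau": joint torques, N m; "position": TCP position; "ee_rot": TCP orientation; "ft_force": force on the tool from outside, world axes, zero at the start; "torque": the same for the moment, N m; "grip_width": opening from 0.0 (shut) to 1.0 (fully open); "grasp_force": force on a finger pad.
Only numpy, scipy, OpenCV 4.12 (cv2) and the standard library are available. Lean on these libraries where they do the work, as an engineer would, in place of code of your own. Each camera call takes 0.05 s, during which the arm holds its last target. There are 200 camera calls.

TASK

Load the slide holder into the clamping stage without picking it up: press the clip's red thumb pad down with one fingertip so that its jaw lifts, and while that fingertip keeps the pad down, push the holder by its upright tab with the other fingertip along the channel until its nose is fully home against the black stop under the jaw. Then let the pad up so that the jaw clamps the holder, and take the hand away; leave everything else on the bench where it is.

Things in the scene. Friction and masses are not known exactly. Their poses are not given: they have to be found in the camera images.
- stage: Fixed grey clamping stage, 226 (x) x 76 (y) x 16 mm, y from -32 to +44. Origin: on the bench under the channel's centre line. x is the push direction, z up. Its top (z 16) is the channel floor, 44 mm wide between two dark rails 5 mm thick, 6 mm above the floor. A black stop ends the channel at x +95, 10 mm above the floor. The clip is hinged along x at y +34, z 29; its rod and posts reach z 36
- clip_pad (a point): Centre of the top of the clip's red thumb pad: 115 mm long (stage x -105 to +10), 26 mm wide, at stage y +61, z 39 when shut. Shut, it slopes up outwards by 0.22 rad; pressed, it is nearly level. It is flat, so a fingertip can slide along it while pressing. Open space below it. This point sinks about 8 mm (to z 31, 15 mm above the channel floor) at full press, onto a hard stop
- jaw (a point): Middle of the underside of the clip's red jaw block, which spans stage x 71 to 91 and y -12 to +4 mm; shut, its underside is 3 mm above the channel floor, so it blocks the 8 mm thick holder; it rises as the pad is pressed
- clip (a joint): Clip angle, rad: 0 shut, grows as the pad is pressed, 0.30 pressed fully against its hard stop. The holder passes under the jaw above about 0.18; the jaw rests on a fully pushed-in holder at about 0.16. Spring: pressing at the pad's middle takes about 3 N to start and 8 N at full press; it springs back when let go
- holder: Loose blue slide holder with glass slide and pink specimen: plate 96 (x) x 42 (y) x 8 mm, with an upright tab at its rear end, 8 mm thick in x, 36 wide in y, its top 32 mm above the plate's underside. About 0.2 kg. Origin: centre of the underside; x points to its nose. It starts in the channel, x along the stage's x, its nose 6 to 36 mm short of the jaw block
- tab_back (a point): Centre of the rear face of the holder's upright tab (the face to push, in +x of the holder), 20 mm above the plate's underside, 48 mm behind the holder's centre
- nose (a point): Middle of the holder's front end face, 48 mm ahead of its centre, 4 mm above its underside
- stop_face (a point): Point on the face of the black stop, on the channel's centre line, 4 mm above the channel floor: the nose point is here when the holder is home
- dropper_a_mid (a point): Amber dropper bottle, 36 mm diameter, 80 mm tall, 35 mm above its base: leave alone
- dropper_b_mid (a point): Another amber dropper bottle of the same size, 35 mm above its base: leave alone
- beaker_mid (a point): Small glass beaker, 52 mm diameter, 60 mm tall; half-way up: leave alone
- well_plate_mid (a point): Clear well plate, 127 x 86 x 14 mm; its centre: leave alone
- marker_mid (a point): Marker pen lying on the bench, 135 mm long, 13 mm thick; leave alone
- spare_mid (a point): A second blue slide holder (green specimen) of the same size lying on the bench away from the stage; its plate's centre: leave alone
There are look-alikes about, which are no part of the job. Leave any turquoise look-alike of the holder alone.

How it is judged:
By the outcome, as a careful person would: the job done as asked, in the order asked, and still so for the second after the job is handed in, with the robot touching nothing.
It also fails if it takes over 45 s, if anything falls off the work surface, if the arm or the gripper's body presses on something with over 40 N, if the wrist force passes 120 N, or if a joint passes its speed limit or range.

## Working session

There is one attempt and no reset: what is moved stays moved. The work goes in short steps, Python scripts to look and compute and a tool call to move; the robot and the scene stay as the last step left them, time stands still between calls to the robot, and variables do not carry over. Pictures are saved under pics/ and viewed, at most 10 in all, crops included, and the job is handed in when it is done.

Besides the shell and the picture viewer there is one more tool, called after "Request:" as name(argument=value, ...), one argument or row to a line, values as JSON. arm_command: Moves the arm, as the interface text tells. Its arguments: {"type":"object","properties":{"plan":{"type":"array","items":{"type":"object","properties":{"dp":{"type":"array","items":{"type":"number"}},"spin":{"type":"number"}}}},"grip":{"type":"number"},"newtons":{"type":"number"}},"required":["plan"]}

```bash
mkdir -p pics; ls
python3 - <<'E'
from workcell import manip, viewer, finder
import cv2, numpy as np
print(manip.get_obs())
for c in ("scene","top"):
    im=viewer.camera(c); cv2.imwrite(f"pics/{c}0.png",im)
    p=viewer.camera_params(c); print(c,p)
    for t in ("stage","clip_pad","jaw","holder","tab_back","nose","stop_face"):
        r=finder.find_in(c,t); print(t,[(np.round(d["position"],3).tolist(),round(d["score"],2)) for d in r[:3]])
E
```

```text
pics
{'clock': 0.0, 'joint_pos': array([ 1.28640631,  0.33286733, -0.06471448,  1.46097233,  0.02161414,
        1.34993148, -0.08849198]), 'joint_velocities': array([-0.00169715,  0.00046043,  0.0006144 , -0.001008  ,  0.0007154 ,
       -0.00078985,  0.00051338]), 'tau': array([-7.35903923e-04, -6.25451088e+01,  4.86370479e-02, -3.91604877e+01,
        1.60960498e-02,  9.99510870e-03, -1.20800823e-04]), 'position': array([ 0.1617293 , -0.60356349,  0.40390383]), 'ee_rot': array([ 9.91442168e-01,  1.30544544e-01, -1.36537132e-04, -7.28450235e-04]), 'ft_force': array([-0.34178441,  0.13738403, -0.10911504]), 'torque': array([-0.0050163 ,  0.01925149,  0.00959972]), 'grasp_force': 0.0, 'grip_width': 1.000700903694174}
scene {'vertical_fov': 42.4009252194017, 'cx': 320.6059129833995, 'cy': 205.30108714700086, 'R': array([[-0.76607262,  0.64269845,  0.0084517 ],
       [ 0.51535943,  0.62204092, -0.58946565],
       [-0.38410596, -0.44721783, -0.80774923]]), 't': array([ 0.39182037, -0.29248373,  1.31652006])}
stage [([0.624, 0.047, 0.022], 0.79)]
clip_pad [([0.601, 0.064, 0.032], 0.93)
[... 338 characters left out ...]
': 56.870360044433916, 'cx': 315.62084247619543, 'cy': 202.6016104049274, 'R': array([[ 0.02282059, -0.99874544, -0.04457322],
       [-0.9906912 , -0.01660663, -0.13511165],
       [ 0.13420194,  0.04724163, -0.98982729]]), 't': array([0.06031998, 0.58513912, 0.68537473])}
stage [([0.593, 0.04, 0.027], 0.65)]
clip_pad [([0.598, 0.065, 0.033], 0.97), ([0.74, 0.157, 0.034], 0.3)]
jaw []
holder [([0.419, 0.015, 0.01], 0.92), ([0.635, 0.016, 0.025], 0.89), ([0.596, 0.168, 0.017], 0.28)]
tab_back [([0.637, 0.016, 0.024], 0.64), ([0.42, 0.014, 0.008], 0.58), ([0.595, 0.166, 0.015], 0.53)]
nose [([0.421, 0.014, 0.006], 0.98), ([0.634, 0.016, 0.021], 0.74)]
stop_face [([0.585, 0.038, 0.021], 0.72)]
```

View pics/scene0.png

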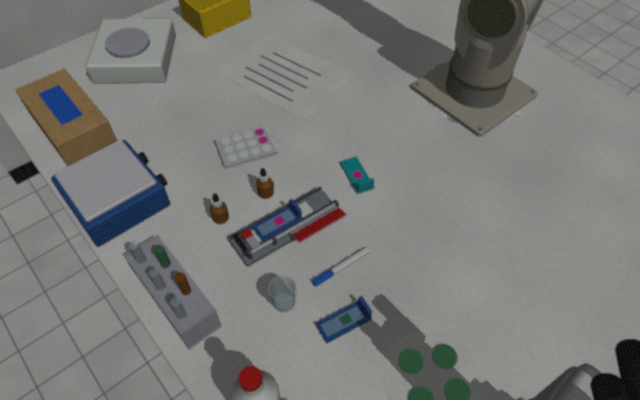

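View pics/top0.png

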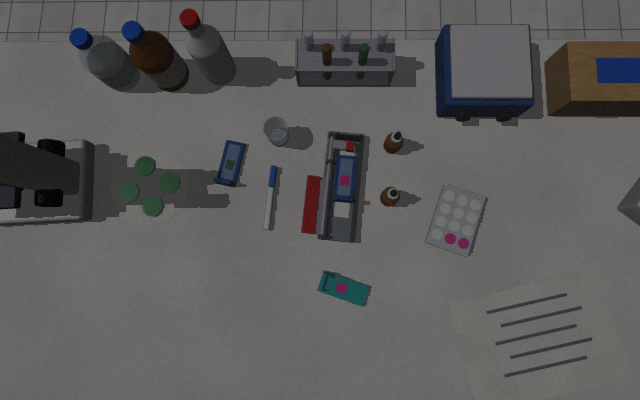

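The top view shows the stage upright at (340,187), with the red pad at (312,205), the jaw at (350,146) and the holder at (345,178). Stage +x points up in the image, roughly world +x. The turquoise look-alike is at (344,288) and the spare at (231,163). Next I'll zoom in to get the stage pose.

Run:
```python
import cv2, numpy as np
a=cv2.imread("pics/top0.png")[120:250,270:400]; b=cv2.imread("pics/scene0.png")[180:270,220:350]
a=cv2.resize(a,None,fx=4,fy=4,interpolation=cv2.INTER_CUBIC); b=cv2.resize(b,None,fx=2.1,fy=2.1,interpolation=cv2.INTER_CUBIC)
c=np.zeros((520,800,3),np.uint8); c[:,:520]=a; c[:b.shape[0],525:525+b.shape[1]]=b[:,:275]
cv2.imwrite("pics/z0.png",cv2.convertScaleAbs(c,alpha=1.5))
```

```text
(no output)
```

View pics/z0.png

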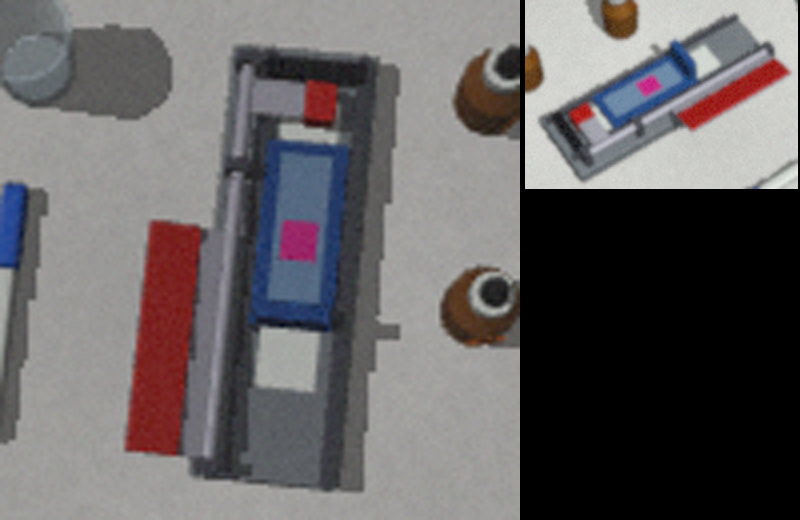

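```bash
cat > h.py <<'E'
import numpy as np, cv2
from workcell import manip, viewer, finder
from scipy.optimize import least_squares
def proj(c,X):
    p=viewer.camera_params(c); f=200/np.tan(np.radians(p["vertical_fov"]/2))
    q=np.atleast_2d(X)@np.array(p["R"]).T+p["t"]; return np.c_[f*q[:,0]/q[:,2]+p["cx"],f*q[:,1]/q[:,2]+p["cy"]]
def world(s,P):
    P=np.atleast_2d(P)/1000.; c,n=np.cos(s[2]),np.sin(s[2])
    return np.c_[s[0]+c*P[:,0]-n*P[:,1], s[1]+n*P[:,0]+c*P[:,1], P[:,2]]
E
python3 - <<'E'
from h import *
S=np.array([[10,73.7,41.8],[10,48.3,36.2],[-105,48.3,36.2],[-105,73.7,41.8],[113,-32,16],[-113,-32,16],[113,44,16]])
U=np.array([[150,221],[203,226],[180,455],[126,450],[377,58],[335,488],[235,45]])/4+[270,120]
r=least_squares(lambda s:(proj("top",world(s,S))-U).ravel(),[.6,.03,0],loss="soft_l1",x_scale=[.01,.01,.1])
print(r.x,(proj("top",world(r.x,S))-U).round(1).tolist())
s=r.x
# holder: nose top edge corners, tab rear-top corners
H=np.array([[48,21,24],[48,-21,24],[-48,18,48],[-48,-18,48]])
V=np.array([[268,142],[349,146],[250,325],[332,328]])/4+[270,120]
g=least_squares(lambda o:(proj("top",world(s,H+[o[0],o[1],0]))-V).ravel(),[0,0]);print(g.x,g.fun.round(1))
Z=proj("scene",world(s,S)); print("scene crop", ((Z-[220,180])*2.1+[525,0]).round(0).tolist())
np.save("s.npy",s)
for n in ("clip_pad","jaw"): pass
print(world(s,[[0,61,39],[-47,61,39],[g.x[0]-48,g.x[1],36],[95,0,20]]).round(4))
print(manip.get_obs()["clock"])
E
```

```text
[ 0.62279513  0.01601685 -0.08528558] [[0.3, -0.4], [-0.1, 0.2], [-0.6, 0.3], [-0.2, 0.0], [0.4, -0.5], [0.7, 0.8], [-0.5, -0.5]]
[11.65095067 -0.27739677] [-0.2  0.   0.1  0.9  1.  -1.  -1.   0.1]
scene crop [[692.0, 126.0], [677.0, 111.0], [776.0, 54.0], [792.0, 68.0], [542.0, 116.0], [735.0, 10.0], [582.0, 173.0]]
[[0.628  0.0768 0.039 ]
 [0.5812 0.0808 0.039 ]
 [0.5866 0.0188 0.036 ]
 [0.7174 0.0079 0.02  ]]
0.8
```

Request:
arm_command(
  plan=[
    {"dp":[0,0,0],"spin":0.116},
    {"dp":[0,0,0],"spin":0.116},
    {"dp":[0,0,0],"spin":0.116},
    {"dp":[19,-38,0]},
    {"dp":[19,-38,0]},
  ],
  grip=-0.13,
  newtons=40,
)

```text
invalid input at $.plan[3]: expected keys dp, spin
```

Request:
arm_command(
  plan=[
    {"dp":[19,-38,0]},
    {"dp":[19,-38,0]},
    {"dp":[19,-38,0]},
    {"dp":[19,-38,0]},
    {"dp":[19,-38,0]},
  ],
)

```text
invalid input at $.plan[0]: expected keys dp, spin
```

Request:
arm_command(
  plan=[
    {"dp":[19,-38,0]},
    {"dp":[19,-38,0]},
    {"dp":[19,-38,0]},
    {"dp":[19,-38,0]},
    {"dp":[19,-38,0]},
  ],
)

```text
invalid input at $.plan[0]: expected keys dp, spin
```

Request:
arm_command(
  plan=[
    {"dp":[0,0,0],"spin":0.116},
    {"dp":[0,0,0],"spin":0.116},
    {"dp":[0,0,0],"spin":0.116},
    {"dp":[19,-38,0],"spin":0},
    {"dp":[19,-38,0],"spin":0},
  ],
  grip=-0.13,
  newtons=40,
)

```text
clock: 1.3
position: [0.206, -0.5308, 0.4043]
ee_rot: [0.999, -0.044, -0.0, -0.0]
ft_force: [-0.0, 0.1, 0.4]
grip_width: 0.568
grasp_force: 0.0
```

Request:
arm_command(
  plan=[
    {"dp":[19,-38,0],"spin":0},
    {"dp":[19,-38,0],"spin":0},
    {"dp":[19,-38,0],"spin":0},
    {"dp":[19,-38,0],"spin":0},
    {"dp":[19,-38,0],"spin":0},
  ],
)

```text
clock: 1.8
position: [0.3178, -0.3485, 0.405]
ee_rot: [0.999, -0.043, 0.0, 0.0]
ft_force: [0.2, -0.1, 0.3]
grip_width: 0.563
grasp_force: 0.0
```

Request:
arm_command(
  plan=[
    {"dp":[19,-38,0],"spin":0},
    {"dp":[19,-38,0],"spin":0},
    {"dp":[19,-38,0],"spin":0},
    {"dp":[19,-38,0],"spin":0},
    {"dp":[19,-38,0],"spin":0},
  ],
)

```text
clock: 2.3
position: [0.4287, -0.1674, 0.4051]
ee_rot: [0.999, -0.043, 0.0, 0.0]
ft_force: [0.6, 0.2, -0.4]
grip_width: 0.563
grasp_force: 0.0
```

Request:
arm_command(
  plan=[
    {"dp":[19,-38,0],"spin":0},
    {"dp":[19,-38,0],"spin":0},
    {"dp":[19,-38,0],"spin":0},
    {"dp":[19,-38,10],"spin":0},
    {"dp":[19,-38,20],"spin":0},
  ],
)

```text
clock: 2.8
position: [0.5403, 0.0136, 0.3759]
ee_rot: [0.999, -0.043, 0.002, 0.0]
ft_force: [0.9, -0.4, 0.4]
grip_width: 0.564
grasp_force: 0.0
```

Request:
arm_command(
  plan=[
    {"dp":[20,-38,30],"spin":0},
    {"dp":[0,0,35],"spin":0},
    {"dp":[0,0,30],"spin":0},
    {"dp":[0,0,20],"spin":0},
    {"dp":[0,0,0],"spin":0},
  ],
)

```text
clock: 3.3
position: [0.5604, 0.0463, 0.2584]
ee_rot: [0.999, -0.043, -0.002, 0.0]
ft_force: [0.1, 0.4, 1.0]
grip_width: 0.565
grasp_force: 0.0
```

```bash
cat > st.py <<'E'
from h import *
s=np.load("s.npy")
o=manip.get_obs(); d=o["position"][:2]-s[:2]; c,n=np.cos(s[2]),np.sin(s[2])
print("stage xyz mm",((c*d[0]+n*d[1])*1e3).round(1),((-n*d[0]+c*d[1])*1e3).round(1),(o["position"][2]*1e3).round(1),"F",o["ft_force"].round(1),"T",o["torque"].round(2),o["ee_rot"].round(4),o["clock"])
E
python3 - <<'E'
from st import *
ims=[]
for c in("top","scene"):
    im=viewer.camera(c)
    ims.append(cv2.resize(im[100:260,250:410] if c=="top" else im[130:290,210:370],(400,400),interpolation=cv2.INTER_CUBIC))
cv2.imwrite("pics/a1.png",cv2.convertScaleAbs(np.hstack(ims),alpha=1.4))
E
```

```text
stage xyz mm -64.8 24.8 258.4 F [0.1 0.4 1. ] T [-0.02  0.   -0.  ] [ 9.991e-01 -4.300e-02 -2.400e-03  2.000e-04] 3.3
```

View pics/a1.png

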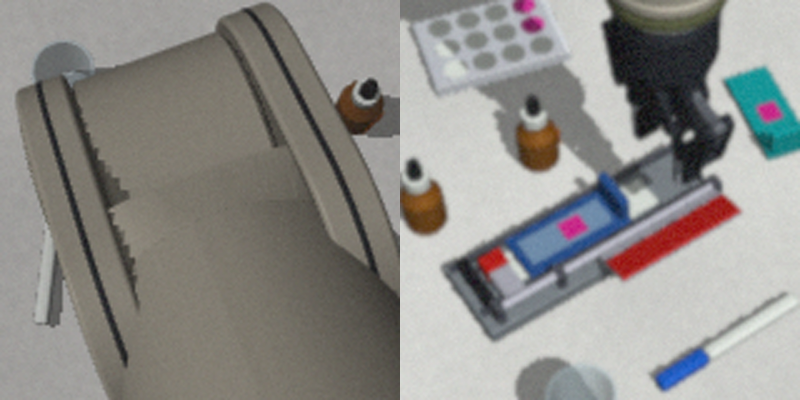

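Both fingers are visible above the stage in the scene crop, the near finger at about (697,165) over the pad side and the other at (645,125). I'll correct y by 5 mm and descend.

Request:
arm_command(
  plan=[
    {"dp":[3,-5,15],"spin":0},
    {"dp":[0,0,10],"spin":0},
    {"dp":[0,0,5],"spin":0},
    {"dp":[0,0,0],"spin":0},
    {"dp":[0,0,0],"spin":0},
  ],
)

```text
clock: 3.9
position: [0.5648, 0.0512, 0.2313]
ee_rot: [0.999, -0.043, 0.0, 0.0]
ft_force: [-0.3, -0.1, 0.4]
grip_width: 0.564
grasp_force: 0.0
```

Run:
```python
from st import *
im=viewer.camera("scene"); Z=manip.get_obs()["position"][2]*1000
o=im[140:240,260:380].copy(); k=6
o=cv2.resize(o,None,fx=k,fy=k,interpolation=cv2.INTER_CUBIC); o=cv2.convertScaleAbs(o,alpha=1.4)
for tl,col in((173,(0,255,0)),(165,(0,255,255))):
  for y in (24,-24,38.5,-38.5):
    for x in(-11,11):
      X=world(s,[[-62+x,29.75+y,Z-tl]]); u=(proj("scene",X)[0]-[260,140])*k
      cv2.circle(o,tuple(int(v) for v in u),3,col,-1)
cv2.imwrite("pics/a2.png",o)
```

```text
stage xyz mm -60.7 30.2 231.3 F [-0.3 -0.1  0.4] T [ 0.03 -0.    0.01] [ 9.991e-01 -4.310e-02  1.000e-04  0.000e+00] 3.9
```

View pics/a2.png

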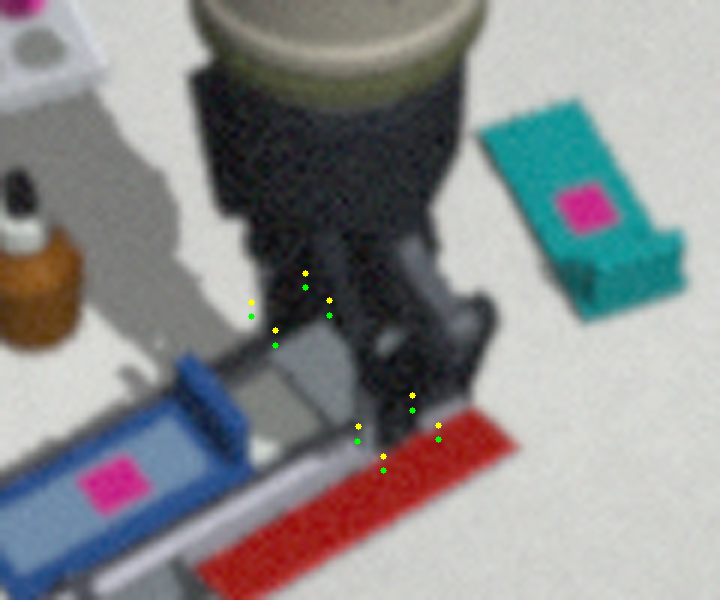

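The finger tips match the model with a tip length of about 164 mm: the near tip sits at about (385,450), above the pad. I'll descend to near contact now.

Request:
arm_command(
  plan=[
    {"dp":[0,0,10],"spin":0},
    {"dp":[0,0,7],"spin":0},
    {"dp":[0,0,3],"spin":0},
    {"dp":[0,0,0],"spin":0},
  ],
)

```text
clock: 4.35
position: [0.5645, 0.0512, 0.2104]
ee_rot: [0.999, -0.043, -0.001, 0.0]
ft_force: [-0.6, 0.1, 1.1]
grip_width: 0.562
grasp_force: 0.0
```

Request:
arm_command(
  plan=[
    {"dp":[0,0,2],"spin":0},
    {"dp":[0,0,2],"spin":0},
    {"dp":[0,0,0],"spin":0},
  ],
)

```text
clock: 4.65
position: [0.5649, 0.0519, 0.2074]
ee_rot: [0.999, -0.043, 0.0, -0.0]
ft_force: [-0.6, 2.9, 4.6]
grip_width: 0.571
grasp_force: 2.3
```

Request:
arm_command(
  plan=[
    {"dp":[0,0,2],"spin":0},
    {"dp":[0,0,0],"spin":0},
  ],
)

```text
clock: 4.85
position: [0.565, 0.0521, 0.2056]
ee_rot: [0.999, -0.043, 0.001, -0.0]
ft_force: [-0.9, 2.9, 6.7]
grip_width: 0.566
grasp_force: 2.9
```

Request:
arm_command(
  plan=[
    {"dp":[0,0,2],"spin":0},
    {"dp":[0,0,1],"spin":0},
    {"dp":[0,0,0],"spin":0},
  ],
)

```text
clock: 5.15
position: [0.565, 0.0525, 0.2029]
ee_rot: [0.999, -0.043, 0.001, -0.001]
ft_force: [-3.1, 4.4, 9.3]
grip_width: 0.566
grasp_force: 4.4
```

Request:
arm_command(
  plan=[
    {"dp":[0,0,2],"spin":0},
    {"dp":[0,0,0],"spin":0},
  ],
)

```text
clock: 5.35
position: [0.565, 0.0527, 0.2015]
ee_rot: [0.999, -0.042, 0.001, -0.001]
ft_force: [-5.8, 4.4, 15.0]
grip_width: 0.568
grasp_force: 7.4
```

```bash
python3 st.py
python3 - <<'E'
from st import *
im=viewer.camera("scene")
o=cv2.resize(im[150:275,220:350],None,fx=4.5,fy=4.5,interpolation=cv2.INTER_CUBIC)
cv2.imwrite("pics/a3.png",cv2.convertScaleAbs(o,alpha=1.4))
E
```

```text
stage xyz mm -60.7 31.6 201.5 F [-5.8  4.4 15. ] T [1.24 1.18 0.2 ] [ 9.991e-01 -4.250e-02  7.000e-04 -6.000e-04] 5.35
stage xyz mm -60.7 31.6 201.5 F [-5.8  4.4 15. ] T [1.24 1.18 0.2 ] [ 9.991e-01 -4.250e-02  7.000e-04 -6.000e-04] 5.35
```

View pics/a3.png

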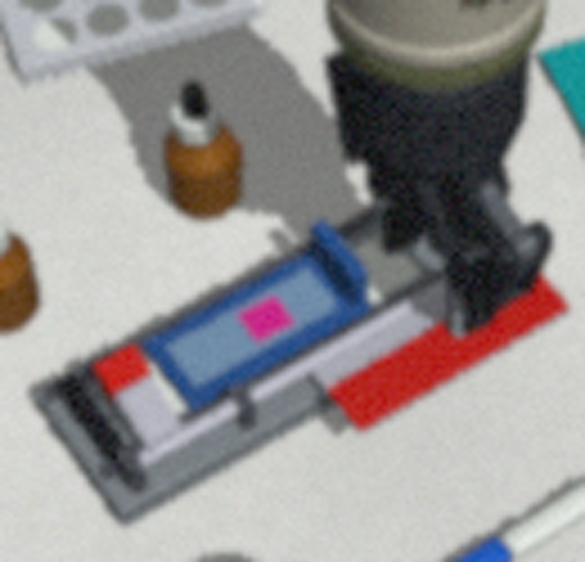

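The jaw at (120,370) looks raised, the tip is on the pad at (470,320), and the force rise suggests the hard stop. I'll start sliding forward.

Request:
arm_command(
  plan=[
    {"dp":[3,0,0],"spin":0},
    {"dp":[3,0,0],"spin":0},
    {"dp":[3,0,0],"spin":0},
    {"dp":[3,0,0],"spin":0},
  ],
)

```text
clock: 5.8
position: [0.5762, 0.0517, 0.2014]
ee_rot: [0.999, -0.042, -0.001, -0.0]
ft_force: [-14.9, 3.0, 21.0]
grip_width: 0.568
grasp_force: 10.3
```

```bash
python3 st.py
```

```text
stage xyz mm -49.5 31.6 201.4 F [-14.9   3.   21. ] T [1.22 3.31 0.46] [ 9.991e-01 -4.230e-02 -7.000e-04 -2.000e-04] 5.8
```

Request:
arm_command(
  plan=[
    {"dp":[0,0,-1.5],"spin":0},
    {"dp":[2,0,0],"spin":0},
    {"dp":[2,0,0],"spin":0},
  ],
)

```text
clock: 6.1
position: [0.5803, 0.0507, 0.2021]
ee_rot: [0.999, -0.043, -0.001, -0.0]
ft_force: [-7.4, 1.8, 10.0]
grip_width: 0.567
grasp_force: 4.9
```

```bash
python3 st.py
```

```text
stage xyz mm -45.3 31.0 202.1 F [-7.4  1.8 10. ] T [0.64 1.47 0.18] [ 9.991e-01 -4.260e-02 -5.000e-04 -1.000e-04] 6.1
```

Request:
arm_command(
  plan=[
    {"dp":[3,0,0],"spin":0},
    {"dp":[3,0,0],"spin":0},
    {"dp":[3,0,0],"spin":0},
    {"dp":[3,0,0],"spin":0},
    {"dp":[0,0,0],"spin":0},
  ],
)

```text
clock: 6.6
position: [0.5923, 0.0495, 0.202]
ee_rot: [0.999, -0.043, -0.001, -0.0]
ft_force: [-6.7, 0.7, 10.3]
grip_width: 0.562
grasp_force: 5.3
```

Run:
```python
from st import *
im=viewer.camera("scene")
o=cv2.resize(im[150:275,220:350],None,fx=4.5,fy=4.5,interpolation=cv2.INTER_CUBIC)
cv2.imwrite("pics/a4.png",cv2.convertScaleAbs(o,alpha=1.4))
```

```text
stage xyz mm -33.2 30.7 202.0 F [-6.7  0.7 10.3] T [0.56 1.39 0.16] [ 9.991e-01 -4.280e-02 -7.000e-04 -0.000e+00] 6.6
```

View pics/a4.png

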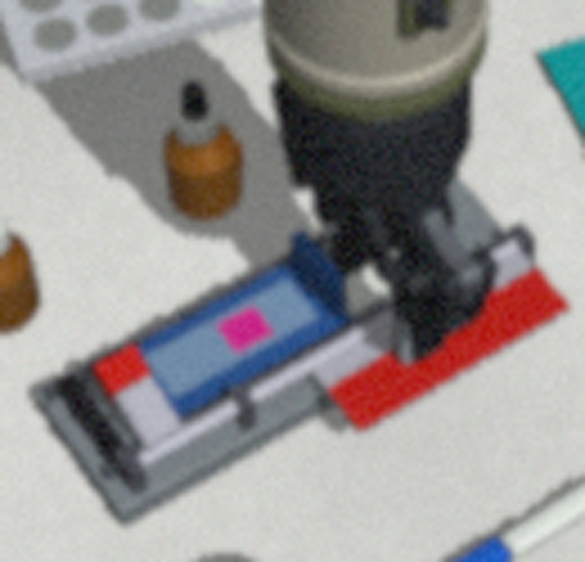

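The holder is moving: the pink specimen shifted from (266,318) to (246,330), and its nose is now under the raised jaw. I'll continue the push.

Request:
arm_command(
  plan=[
    {"dp":[3,0,0],"spin":0},
    {"dp":[3,0,0],"spin":0},
    {"dp":[3,0,0],"spin":0},
    {"dp":[3,0,0],"spin":0},
    {"dp":[3,0,0],"spin":0},
  ],
)

```text
clock: 7.15
position: [0.6069, 0.0483, 0.202]
ee_rot: [0.999, -0.043, -0.001, 0.0]
ft_force: [-10.6, 1.1, 12.0]
grip_width: 0.563
grasp_force: 6.2
```

Request:
arm_command(
  plan=[
    {"dp":[2,0,0],"spin":0},
    {"dp":[2,0,0],"spin":0},
    {"dp":[0,0,0],"spin":0},
  ],
)

```text
clock: 7.45
position: [0.6111, 0.0479, 0.202]
ee_rot: [0.999, -0.043, -0.001, -0.0]
ft_force: [-7.2, 1.0, 10.9]
grip_width: 0.567
grasp_force: 5.1
```

Request:
arm_command(
  plan=[
    {"dp":[2,0,0],"spin":0},
    {"dp":[0,0,0],"spin":0},
  ],
)

```text
clock: 7.65
position: [0.613, 0.0477, 0.202]
ee_rot: [0.999, -0.043, -0.001, 0.0]
ft_force: [-8.0, 2.4, 10.0]
grip_width: 0.563
grasp_force: 5.1
```

```bash
python3 st.py
```

```text
stage xyz mm -12.5 30.8 202.0 F [-8.   2.4 10. ] T [0.61 1.65 0.2 ] [ 9.991e-01 -4.270e-02 -9.000e-04  0.000e+00] 7.65
```

Request:
arm_command(
  plan=[
    {"dp":[2,0,0],"spin":0},
    {"dp":[0,0,0],"spin":0},
  ],
)

```text
clock: 7.85
position: [0.6149, 0.0476, 0.202]
ee_rot: [0.999, -0.043, -0.001, 0.0]
ft_force: [-9.4, 1.5, 11.4]
grip_width: 0.568
grasp_force: 7.8
```

Request:
arm_command(
  plan=[
    {"dp":[1.5,0,0],"spin":0},
    {"dp":[0,0,0],"spin":0},
  ],
)

```text
clock: 8.05
position: [0.6154, 0.0477, 0.2019]
ee_rot: [0.999, -0.043, -0.003, 0.0]
ft_force: [-16.3, 1.9, 17.1]
grip_width: 0.564
grasp_force: 11.3
```

Request:
arm_command(
  plan=[
    {"dp":[1.5,0,0],"spin":0},
    {"dp":[0,0,0],"spin":0},
  ],
)

```text
clock: 8.25
position: [0.616, 0.0477, 0.2018]
ee_rot: [0.999, -0.043, -0.004, 0.001]
ft_force: [-24.9, 1.0, 23.8]
grip_width: 0.568
grasp_force: 15.3
```

Run:
```python
from st import *
im=viewer.camera("scene")
o=cv2.resize(im[150:275,220:350],None,fx=4.5,fy=4.5,interpolation=cv2.INTER_CUBIC)
cv2.imwrite("pics/a5.png",cv2.convertScaleAbs(o,alpha=1.4))
```

```text
stage xyz mm -9.5 31.0 201.8 F [-24.9   1.   23.8] T [ 0.29  5.15 -0.31] [ 9.991e-01 -4.270e-02 -4.200e-03  7.000e-04] 8.25
```

View pics/a5.png

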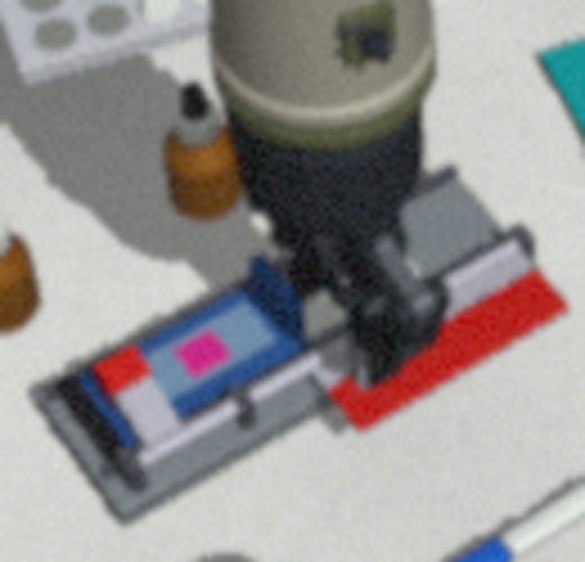

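The nose is against the black stop at (100,410), x has stalled and the push force is up to 25 N. I'll back off the tab slightly, then let the pad up gently.

Request:
arm_command(
  plan=[
    {"dp":[-2,0,0],"spin":0},
    {"dp":[-2,0,0],"spin":0},
    {"dp":[-2,0,0],"spin":0},
    {"dp":[0,0,0],"spin":0},
  ],
)

```text
clock: 8.7
position: [0.6136, 0.0474, 0.2032]
ee_rot: [0.999, -0.043, 0.002, -0.0]
ft_force: [1.6, 0.4, 8.1]
grip_width: 0.565
grasp_force: 4.3
```

Request:
arm_command(
  plan=[
    {"dp":[0,0,-2],"spin":0},
    {"dp":[0,0,-2],"spin":0},
    {"dp":[0,0,-2],"spin":0},
    {"dp":[0,0,-2],"spin":0},
    {"dp":[0,0,-2],"spin":0},
  ],
)

```text
clock: 9.2
position: [0.6124, 0.047, 0.2114]
ee_rot: [0.999, -0.043, -0.0, 0.0]
ft_force: [0.4, 0.3, 0.4]
grip_width: 0.569
grasp_force: 0.0
```

Request:
arm_command(
  plan=[
    {"dp":[0,0,-5],"spin":0},
    {"dp":[0,0,-10],"spin":0},
    {"dp":[0,0,-20],"spin":0},
    {"dp":[0,0,-30],"spin":0},
    {"dp":[0,0,-40],"spin":0},
  ],
)

```text
clock: 9.7
position: [0.612, 0.0471, 0.317]
ee_rot: [0.999, -0.043, -0.001, 0.0]
ft_force: [1.9, -0.6, 0.2]
grip_width: 0.567
grasp_force: 0.0
```

Request:
arm_command(
  plan=[
    {"dp":[-30,30,-30],"spin":0},
    {"dp":[-30,40,-20],"spin":0},
    {"dp":[-25,40,0],"spin":0},
    {"dp":[-20,40,0],"spin":0},
    {"dp":[-20,40,0],"spin":0},
  ],
)

```text
clock: 10.2
position: [0.474, -0.1287, 0.3651]
ee_rot: [0.999, -0.043, 0.001, 0.0]
ft_force: [0.4, -1.1, -0.2]
grip_width: 0.567
grasp_force: 0.0
```

Request:
arm_command(
  plan=[
    {"dp":[-20,40,0],"spin":0},
    {"dp":[-20,40,0],"spin":0},
    {"dp":[-20,40,0],"spin":0},
    {"dp":[-20,40,0],"spin":0},
    {"dp":[0,0,0],"spin":0},
  ],
)

```text
clock: 10.7
position: [0.3783, -0.2849, 0.3646]
ee_rot: [0.999, -0.047, -0.0, 0.001]
ft_force: [-0.2, 0.0, 0.0]
grip_width: 0.564
grasp_force: 0.0
```

Run:
```python
from st import *
t=viewer.camera("top"); im=viewer.camera("scene")
a=cv2.resize(t[120:250,270:400],(400,400),interpolation=cv2.INTER_CUBIC)
b=cv2.resize(im[160:260,225:325],(400,400),interpolation=cv2.INTER_CUBIC)
cv2.imwrite("pics/a6.png",cv2.convertScaleAbs(np.hstack([a,b]),alpha=1.4))
```

```text
stage xyz mm -217.9 -320.7 364.6 F [-0.2  0.   0. ] T [ 0.03  0.   -0.02] [ 9.989e-01 -4.730e-02 -3.000e-04  1.000e-03] 10.7
```

View pics/a6.png

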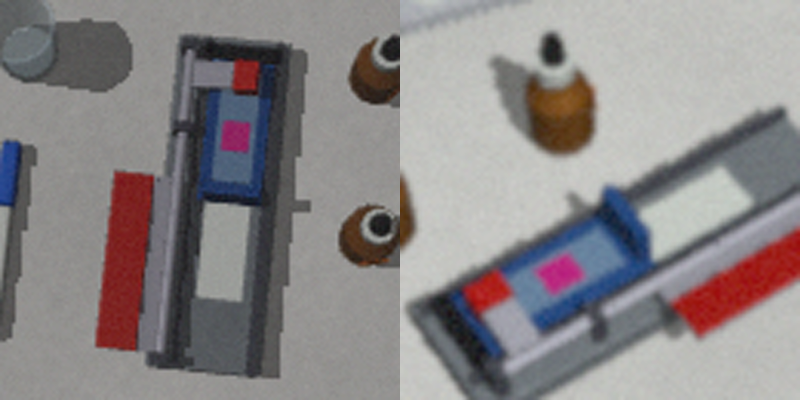

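The holder is clamped under the jaw with the hand clear. I'll do a quick numeric check that it is home.

Run:
```python
from st import *
def pink(im):
    m=cv2.inRange(cv2.cvtColor(im,cv2.COLOR_BGR2HSV),(150,120,60),(172,255,255)); return m
def blue(im): return cv2.inRange(cv2.cvtColor(im,cv2.COLOR_BGR2HSV),(105,130,30),(125,255,255))
for cam in("top","scene"):
    P=proj(cam,world(s,[[0,0,25]]))[0]; 
    for im in (cv2.imread(f"pics/{cam}0.png"),viewer.camera(cam)):
        r=[]
        for m in (pink(im),):
            ys,xs=np.nonzero(m); k=np.hypot(xs-P[0],ys-P[1])<45; u=np.array([xs[k].mean(),ys[k].mean()])
            g=least_squares(lambda o:proj(cam,world(s,[[o[0],o[1],25]]))[0]-u,[0,0],x_scale=10); r.append(g.x.round(1))
        if cam=="top":
            ys,xs=np.nonzero(blue(im)); k=(np.hypot(xs-P[0],ys-P[1])<45)
            best=[xs[k],ys[k]]; v=best[1].max(),best[1].min()
            r+= [v]
        print(cam,r)
print(proj("top",world(s,[[-1,0,48],[-1,18,48],[-1,-18,48],[95,0,24],[95,0,26]])).round(1).tolist())
```

```text
stage xyz mm -215.2 -316.1 364.6 F [ 0.5  0.8 -0.5] T [ 0.02 -0.04 -0.01] [ 9.99e-01 -4.41e-02  3.00e-04  1.00e-04] 10.8
top [array([10.7,  1. ]), (np.int64(202), np.int64(155))]
top [array([43.9,  0.6]), (np.int64(185), np.int64(142))]
scene [array([13.3,  1.2])]
scene [array([47.6,  0. ])]
[[344.4, 183.4], [335.2, 182.5], [353.6, 184.3], [348.6, 139.8], [348.6, 139.5]]
```

The forces at the stall put the resistance on the tab finger: the 0.51 N·m yaw moment change matches 17 N acting 30 mm off centre. The holder's pixel position hasn't changed since then, so it is home and clamped. Handing in.

```bash
python3 -c "
from workcell import manip
print(manip.hand_in())"
```

```text
the job is handed in; nothing more can be done
None
```

I pushed the holder home against the black stop with the pad held down, then let the pad up so the jaw clamps it, and handed the job in after 10.9 s with the hand clear; home rests on the push stalling at about 25 N, as camera estimates (0.6 mm past to 3 mm short) are only good to a few mm.

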